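Turn the display carousel so the brass goblet faces the customers

TASK

Turn the round display carousel on the market stall by pushing gently with a fingertip against the handles on its rim, until the brass goblet stands at the front, right in line with the yellow pointer on the foot. Do not touch or lift the goblets: all three must ride round standing upright on the deck. Leave the other wares on the table where they are, and finish clear of everything.

Things in the scene. Friction and masses are not known exactly. Their poses are not given: they have to be found in the camera images.
- foot: Fixed foot of the display carousel, lying on the table: dark disc 170 mm across and 8 mm thick, with a flat yellow pointer (6 mm thick, 22 to 48 mm wide) that sticks out from under the carousel along the foot's +x axis. Origin on the carousel's axis, at table height. It does not move during the job.
- pointer_tip (a point): Tip of the yellow pointer, 194 mm from the carousel's axis, 6 mm above the table. The line from the axis to this tip is the front.
- carousel: Turning part: round deck 240 mm across, underside 38 mm and top 50 mm above the table. Origin on the axis at table height; x and y turn with it. Turns endlessly either way about the vertical; bearing drag about 0.12 N m (some 1 N at a handle) stops it almost at once when no longer pushed. A steel finial, 24 mm wide, rises from its middle to 78 mm above the table.
- handles: Six rim handles fixed to the carousel (same origin and axes): level steel rods, 11 mm thick, at 0, 60, 120, 180, 240, 300 degrees from the carousel's +x axis, from radius 120 mm to a brass ball (18 mm thick) centred at radius 174 mm; rod centre 44 mm above the table. A fingertip fits beside the rim between two handles (say radius 155 mm, tips 31 mm above the table) and pushes a rod sideways.
- goblet_brass_mid (a point): Middle (half-way up) of the loose brass (golden) goblet, the marked item: 50 mm tall, 50 mm wide at the rim, foot 44 mm wide, 90 g; it stands on the deck some 40 to 70 mm from the axis. z is up.
- goblet_steel_a_mid (a point): Middle (half-way up) of one of the two loose steel (silvery) goblets on the deck, same shape as the brass one.
- goblet_steel_b_mid (a point): Middle (half-way up) of one of the two loose steel (silvery) goblets on the deck, same shape as the brass one.
- tumbler: Bystander on the table: open steel tumbler, 68 mm wide, 85 mm tall. Origin at its underside.
- bell: Bystander on the table: brass hand bell, 66 mm wide, 88 mm tall. Origin at its underside.
- shaker: Bystander on the table: small glass shaker with a steel cap, 44 mm wide, 80 mm tall. Origin at its underside.
- candlestick: Bystander on the table: copper candlestick, 70 mm wide, 92 mm tall. Origin at its underside.
- serving_spoon: Bystander: steel serving spoon lying flat on the far side of the table, about 200 mm long.
Mind the look-alikes: they are no part of the job. What is shaped like the part that bears goblet_steel_b_mid but brown or turquoise is not meant.

How it is judged:
By the outcome, as a careful person would: the job done as asked, in the order asked, and still so for the second after the job is handed in, with the robot touching nothing.
It also fails if it takes over 42 s, if anything falls off the work surface, if the arm or the gripper's body presses on something with over 40 N, if the wrist force passes 120 N, or if a joint passes its speed limit or range.

ROBOT

A 6-joint arm with a two-finger parallel gripper is mounted at the origin on the work surface. World frame = base frame: x ahead of the robot, y to its left, z up, the work surface at z = 0. Lengths are in m, angles in degrees, forces in N, time in s.
With the tool pointing down it reaches from about 0.35 to 0.925 m from the base axis. Payload 6.4 kg.
Tool frame: the origin (TCP) lies on the centre line of the jaws, within the pads' length; the fingertips stand env.nose_length ahead of it and the grasp point (between the pads) lies 6 mm ahead of it (env.nose_length is the distance from the TCP to the fingertips, in m); x points along the fingers, y is the direction in which the jaws open and shut, and the axes are right-handed (so a half turn about x gives the same grasp; the last joint's range is limited). The gripper opens to 94 mm and grips with 3 to 60 N. Pads are 16 mm wide; open, the fingers measure 119 mm over their backs; the gripper's body (75 mm by 177 mm) begins 78 mm behind the grasp point.
Start: joints at [-76.209, 14.043, 89.255, -0, 76.702, -9.975], TCP at [0.262, -0.595, 0.23] pointing down, gripper open.
Joint ranges: [-179.41, 179.41], [-58.25, 129.5], [7.25, 145.43], [-54.29, 234.29], [11.92, 165.04], [-157.13, 157.13]. Speed limits (degrees/s): [147.25, 147.25, 180, 180, 180, 180].

INTERFACE

Orientations are given as a 3x3 rotation matrix whose columns are the frame's x, y, z axes.
In Python, from rig import env gives the robot as it stands.
- The arm moves only by the tool arm_command, never from a script. Its argument "increments" is a list of rows, each a list of 7 numbers: the turn, a rotation vector about the tool's x, y, z in degrees, then the shift along the tool's x, y, z in m, then the gripper's target within -1 to 1 (fully open at 1, half-way at 0, shut at -1). A call has 1 to 10 rows; each row shifts and turns the commanded pose from where the row before left it, along the tool's axes as they then stand; what a row does not reach is not made up. A row lasts 1/12 s, in which the tool goes at most 41.7 mm and 7.16 degrees, less where a joint would pass 70% of its speed; a pose out of reach is approached as far as the arm can. A call is refused whole if a number of a shift passes 0.0417 or a number of a turn 7.16, either way. A call with a gripper value outside its range is refused whole. The fingers move at their own pace and stop on an object; "squeeze" is the grip in N (left out, the last holds). Time passes only in rows, so rows that do not move let the fingers close. It gives the time, the measured TCP pose, the force and the opening at its end, in the units of the state.
- env.observe(): the state, without advancing time (a new reading comes with each control period).
- env.get_image(name): name is "scene" or "top" or "wrist"; returns a dict with "pixels" (384x512x3 uint8, red, green, blue), "camera_matrix" (3x3 intrinsics, pixels), "k1" (the pictures are not rectified: a ray, as slopes to the right and down, at radius r is drawn at 1 + k1 r^2 times it, then the intrinsics apply), "rvec" (rotation vector, rad) and "tvec" (3), from world to camera coordinates, as OpenCV has them. Camera axes: x right, y down, z forward; pixel columns grow to the right and rows downward; lengths in m; the calibration is good to about 2 mm. A picture is of the moment at which its call begins. There is no depth.
- env.hand_in(): hands the job in, once; it reports no verdict.
Trained networks look in the newest picture that a camera, given by its name, has taken for a name from the list of things; names that differ only in an ending like _2 or _b are one class to them, and where a whole thing is asked for, a point or a joint stands for the part that bears it (a point fixed in the world has none). Each returns a list of dicts, best first, with "p" (0 to 1); they miss things now and then, are a little off and sometimes report something else, mostly with a low value. They report only what shows in the picture. A call takes as long as a camera call. They do not tell look-alikes from the thing itself.
- env.regions_of(label, camera): "mask" (384x512 bool, what is visible of it) and "point" ([column, row] in pixels, amid what is visible of it).
The state is a dict: "clock": time; "joint_pos": joint angles; "qvel": joint speeds; "effort": joint torques, N m; "eef_pos": TCP position; "orientation": TCP orientation; "wrist_force": force on the tool from outside, world axes, zero at the start; "moment": the same for the moment, N m; "opening": finger opening in m.
Only numpy, scipy, OpenCV 4.12 (cv2) and the standard library are available. Lean on these libraries where they do the work, as an engineer would, in place of code of your own. Each camera call takes 0.05 s, during which the arm holds its last target. There are 200 camera calls.

## Working session

There is one attempt and no reset: what is moved stays moved. The work goes in short steps, Python scripts to look and compute and a tool call to move; the robot and the scene stay as the last step left them, time stands still between calls to the robot, and variables do not carry over. Pictures are saved under pics/ and viewed, about 8 in all and at most 12, crops included, and the job is handed in when it is done.

Besides the shell and the picture viewer there is one more tool, called after ">>>" as name(argument=value, ...), one argument or row to a line, values as JSON. arm_command: Moves the arm, as the interface text tells. Its arguments: {"type":"object","properties":{"increments":{"type":"array"},"squeeze":{"type":"number"}},"required":["increments"]}

```bash
mkdir -p pics; cat > h.py <<'E'
import numpy as np, cv2
from rig import env
def cam(n):
    return env.get_image(n)
def ray(im,uv):
    K=np.array(im["camera_matrix"]);d=np.array([(uv[0]-K[0,2])/K[0,0],(uv[1]-K[1,2])/K[1,1]])
    u=d.copy()
    for _ in range(20): u=d/(1+im["k1"]*(u@u))
    R=cv2.Rodrigues(np.array(im["rvec"],float))[0];t=np.array(im["tvec"],float).ravel()
    return -R.T@t, R.T@np.array([u[0],u[1],1])
def atz(im,uv,z):
    c,d=ray(im,uv);return c+d*(z-c[2])/d[2]
def proj(im,P):
    K=np.array(im["camera_matrix"]);R=cv2.Rodrigues(np.array(im["rvec"],float))[0];t=np.array(im["tvec"],float).ravel()
    q=R@np.array(P,float)+t;u=q[:2]/q[2];u=u*(1+im["k1"]*(u@u))
    return np.array([K[0,0]*u[0]+K[0,2],K[1,1]*u[1]+K[1,2]])
def save(n,px,s=1):
    cv2.imwrite(n,cv2.resize(np.ascontiguousarray(px[:,:,::-1]),None,fx=s,fy=s,interpolation=cv2.INTER_CUBIC))
E
python3 - <<'E'
from h import *
s=env.observe();print(s["clock"],s["eef_pos"],s["opening"],env.nose_length);print(np.round(s["orientation"],3))
for n in ["scene","top"]:
    im=cam(n);save(f"pics/{n}1.png",im["pixels"],1.5)
    for l in ["foot","pointer_tip","carousel","handles","goblet_brass_mid","goblet_steel_a_mid","tumbler","bell","shaker","candlestick","serving_spoon"]:
        z={"foot":.008,"carousel":.05,"handles":.044,"goblet_brass_mid":.075,"goblet_steel_a_mid":.075,"pointer_tip":.006,"serving_spoon":.005}.get(l,.04)
        for r in env.regions_of(l,n):
            print(n,l,round(r["p"],2),np.round(r["point"]),r["mask"].sum(),np.round(atz(im,r["point"],z),3))
E
```

```text
0.0 [ 0.26182231 -0.59434509  0.22937942] 0.09414123056851659 0.025
[[-0.     0.403 -0.915]
 [ 0.002 -0.915 -0.403]
 [-1.    -0.002 -0.   ]]
scene pointer_tip 0.75 [259. 236.] 352 [ 0.667 -0.01   0.006]
scene carousel 0.93 [252. 200.] 2523 [0.561 0.01  0.05 ]
scene handles 0.8 [248. 218.] 447 [ 0.626 -0.026  0.044]
scene handles 0.37 [236. 184.] 305 [ 0.456 -0.005  0.044]
scene handles 0.34 [288. 266.] 550 [0.828 0.004 0.044]
scene goblet_brass_mid 0.63 [260. 171.] 240 [0.457 0.077 0.075]
scene goblet_steel_a_mid 0.7 [271. 188.] 296 [0.559 0.071 0.075]
scene tumbler 0.59 [335. 144.] 426 [0.349 0.414 0.04 ]
scene bell 0.85 [377. 191.] 338 [0.65  0.386 0.04 ]
scene candlestick 0.91 [ 96. 287.] 784 [ 0.716 -0.439  0.04 ]
scene candlestick 0.65 [292. 267.] 500 [0.83  0.012 0.04 ]
scene serving_spoon 0.59 [289. 264.] 552 [0.793 0.022 0.005]
scene serving_spoon 0.22 [260. 236.] 327 [ 0.667 -0.007  0.005]
top foot 0.68 [253. 164.] 143 [ 0.684 -0.011  0.008]
top pointer_tip 0.71 [254. 164.] 108 [ 0.683 -0.018  0.006]
top carousel 0.81 [240. 204.] 3162 [0.527 0.032 0.05 ]
top handles 0.65 [273. 206.] 370 [ 0.523 -0.086  0.044]
top goblet_brass_mid 0.6 [364. 246.] 169 [ 0.381 -0.405  0.075]
top goblet_brass_mid 0.5 [228. 215.] 130 [0.487 0.077 0.075]
top goblet_steel_a_mid 0.62 [224. 192.] 171 [0.57  0.09  0.075]
top tumbler 0.73 [134. 246.] 313 [0.372 0.416 0.04 ]
top bell 0.66 [137. 182.] 205 [0.609 0.417 0.04 ]
top bell 0.39 [227. 218.] 150 [0.48  0.081 0.04 ]
top shaker 0.67 [364. 247.] 175 [ 0.375 -0.415  0.04 ]
top shaker 0.5 [254. 167.] 108 [ 0.666 -0.015  0.04 ]
top candlestick 0.74 [365. 163.] 294 [ 0.684 -0.429  0.04 ]
top serving_spoon 0.86 [244. 151.] 301 [0.736 0.024 0.005]
```

View pics/scene1.png

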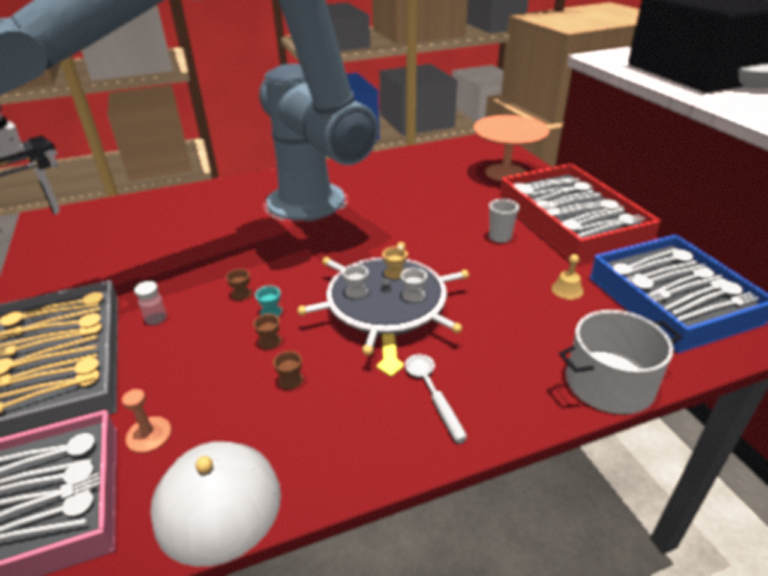

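View pics/top1.png

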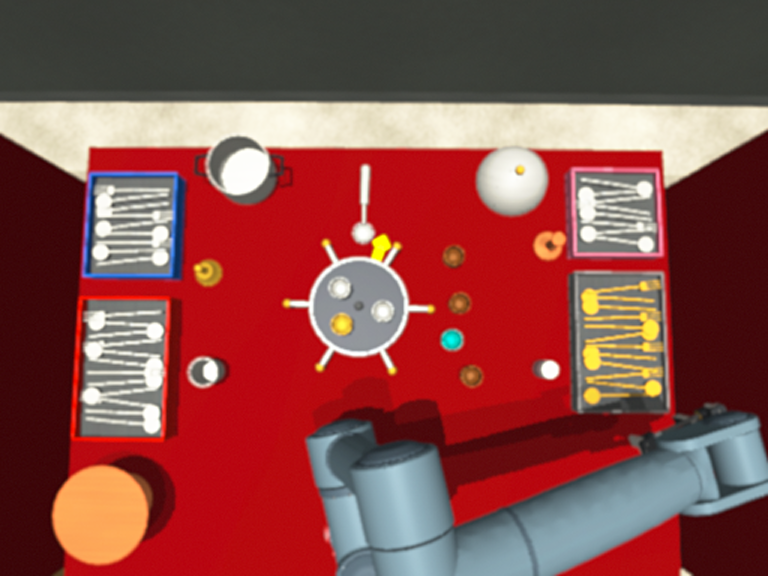

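Pictures (in 768x576 pixels): in the top view, the carousel hub is at (359,306). The yellow pointer tip is at (381,236). The brass goblet on the deck is at (342,324), the steel ones at (340,287) and (382,311). Look-alikes: browns at (453,256), (459,302) and (471,375), turquoise at (452,340), all off the deck. Other brass items are the bell (207,272) and the brass cutlery at right. The marked one is the golden goblet on the deck at (342,324). It needs about -154° (clockwise). I'll bring the wrist camera over the carousel for the close check.

>>> arm_command(
  increments=[
    [5.95,0,0,-0.03,0,0,-1],
    [5.95,0,0,-0.03,0,0,-1],
    [5.95,0,0,-0.03,0,0,-1],
    [5.95,0,0,-0.03,0,0,-1],
    [0,0,0,0,-0.035,-0.012,-1],
    [0,0,0,0,-0.035,-0.012,-1],
    [0,0,0,0,-0.035,-0.012,-1],
    [0,0,0,0,-0.035,-0.012,-1],
    [0,0,0,0,-0.035,-0.012,-1],
    [0,0,0,0,-0.035,-0.012,-1],
  ],
)

```text
clock: 2.03
eef_pos: [0.3343, -0.3832, 0.3505]
orientation: [[0.0, -0.001, -1.0], [-0.0, -1.0, 0.001], [-1.0, 0.0, -0.0]]
wrist_force: [-0.4, 0.1, -0.6]
opening: 0.0306
```

>>> arm_command(
  increments=[
    [0,0,0,0,-0.035,-0.012,-1],
    [0,0,0,0,-0.035,-0.012,-1],
    [0,0,0,0,-0.035,-0.012,-1],
    [0,0,0,0,-0.035,-0.012,-1],
    [0,0,0,0,-0.035,-0.012,-1],
    [0,0,0,0,-0.035,-0.012,-1],
    [0,0,0,0,-0.035,-0.012,-1],
    [0,0,0,0,-0.035,-0.012,-1],
    [0,0,0,0,-0.035,-0.012,-1],
    [0,0,0,0,0,0,-1],
  ],
)

```text
clock: 2.87
eef_pos: [0.4432, -0.065, 0.3508]
orientation: [[0.001, 0.007, -1.0], [0.002, -1.0, -0.007], [-1.0, -0.002, -0.001]]
wrist_force: [0.1, -0.5, -0.1]
opening: 0.0004
```

```bash
python3 - <<'E'
from h import *
s=env.observe();print(s["clock"],s["eef_pos"],s["opening"]);print(np.round(s["orientation"],3))
im=cam("wrist");save("pics/w1.png",im["pixels"],1.5)
print(ray(im,(256,192)))
for l,z in [("pointer_tip",.006),("carousel",.05),("handles",.044),("goblet_brass_mid",.075),("goblet_steel_a_mid",.075)]:
    for r in env.regions_of(l,"wrist"):
        print(l,round(r["p"],2),np.round(r["point"]),r["mask"].sum(),np.round(atz(im,r["point"],z),3))
E
```

```text
2.8667 [ 0.44316011 -0.06504425  0.35081593] 0.0003803014922109725
[[ 0.001  0.007 -1.   ]
 [ 0.002 -1.    -0.007]
 [-1.    -0.002 -0.001]]
(array([ 0.52355746, -0.06451721,  0.50543772]), array([-0.25978102,  0.0113114 , -0.9658168 ]))
pointer_tip 0.95 [226.   9.] 417 [ 0.674 -0.013  0.006]
carousel 0.86 [198.  98.] 18874 [0.542 0.026 0.05 ]
handles 0.69 [270. 106.] 1921 [ 0.531 -0.079  0.044]
goblet_brass_mid 0.58 [160. 139.] 1210 [0.485 0.079 0.075]
goblet_steel_a_mid 0.58 [149.  75.] 1419 [0.572 0.087 0.075]
```

>>> arm_command(
  increments=[
    [0,0,0,-0.01,-0.023,-0.035,-1],
    [0,0,0,-0.01,-0.023,-0.035,-1],
    [0,0,0,-0.01,-0.023,-0.035,-1],
    [0,0,0,-0.01,-0.023,-0.035,-1],
    [0,0,0,0,0,0,-1],
    [0,0,0,0,0,0,-1],
  ],
)

```text
clock: 3.67
eef_pos: [0.5788, 0.0183, 0.3883]
orientation: [[-0.002, -0.001, -1.0], [-0.0, -1.0, 0.001], [-1.0, 0.0, 0.002]]
wrist_force: [0.2, 0.6, 0.1]
opening: 0.0006
```

```bash
cat > look.py <<'E'
from h import *
import sys
from scipy.optimize import least_squares
im=cam("wrist");save(sys.argv[1],im["pixels"],1.5)
s=env.observe();print("clock",s["clock"],np.round(s["eef_pos"],4))
def vis(l,z):
    for r in env.regions_of(l,"wrist"):
        m=r["mask"];ys,xs=np.nonzero(m)
        c=((xs.min()+xs.max())/2,(ys.min()+ys.max())/2)
        print(l,round(r["p"],2),np.round(r["point"]),m.sum(),"bbox",xs.min(),xs.max(),ys.min(),ys.max(),np.round(atz(im,r["point"],z),4),np.round(atz(im,c,z),4))
for l,z in [("pointer_tip",.006),("goblet_brass_mid",.075),("goblet_steel_a_mid",.075),("handles",.044)]: vis(l,z)
for r in env.regions_of("carousel","wrist")[:1]:
    m=r["mask"].astype(np.uint8)
    m=cv2.morphologyEx(m,cv2.MORPH_OPEN,cv2.getStructuringElement(cv2.MORPH_ELLIPSE,(25,25)))
    cs=max(cv2.findContours(m,cv2.RETR_EXTERNAL,cv2.CHAIN_APPROX_NONE)[0],key=len)[:,0]
    P=np.array([atz(im,p,.05)[:2] for p in cs])
    f=least_squares(lambda q:np.hypot(*(P-q[:2]).T)-q[2],[.54,.03,.12],loss="soft_l1",f_scale=.002)
    print("deck fit",np.round(f.x,4),np.abs(f.fun).mean())
E
python3 look.py pics/w2.png
```

```text
clock 3.7167 [0.5779 0.0179 0.3885]
pointer_tip 0.87 [278.  95.] 684 bbox 266 293 77 120 [ 0.6859 -0.0125  0.006 ] [ 0.6794 -0.0157  0.006 ]
goblet_brass_mid 0.98 [225. 222.] 913 bbox 209 239 204 240 [0.4804 0.0754 0.075 ] [0.4807 0.0777 0.075 ]
goblet_steel_a_mid 0.87 [220. 172.] 926 bbox 202 235 153 187 [0.5658 0.0807 0.075 ] [0.5685 0.0835 0.075 ]
handles 0.55 [180. 186.] 1482 bbox 143 354 90 272 [0.5342 0.155  0.044 ] [0.5434 0.0373 0.044 ]
deck fit [0.5668 0.0163 0.0851] 0.01563702516191585
```

View pics/w2.png

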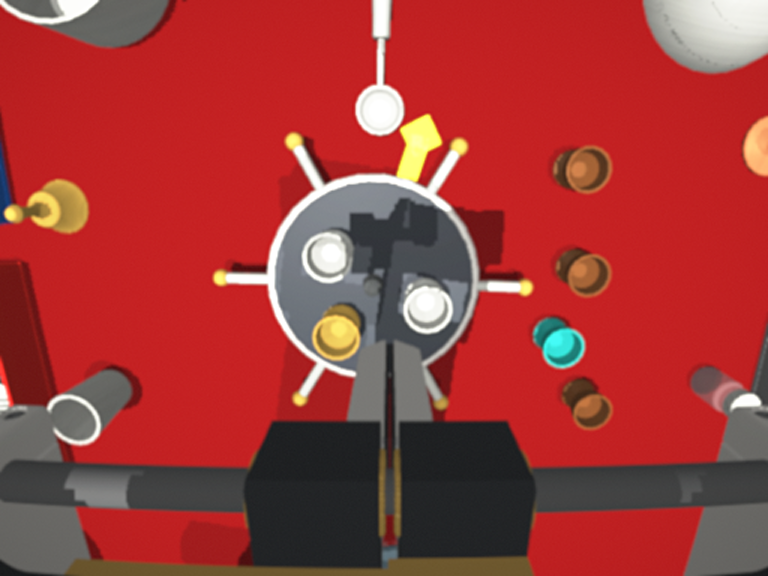

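The wrist view (768x576) shows the brass goblet's rim at about (337,336) and the steel ones at (327,253) and (428,307). The balls are at (293,141), (459,146), (220,278), (526,288), (300,399) and (440,404). The pointer tip is near (431,116), and the look-alikes are all off the deck to the right. Next I'll fit the carousel pose, the pointer and the goblet.

```bash
cat > fit.py <<'E'
from h import *
from scipy.optimize import least_squares
TIPDIR=None
def blob(im,uv,w=9):
    """centroid of brass ball pixels near uv"""
    hsv=cv2.cvtColor(im["pixels"],cv2.COLOR_RGB2HSV).astype(int)
    u,v=np.round(uv).astype(int);ys,xs=np.mgrid[max(v-w,0):v+w+1,max(u-w,0):u+w+1]
    ok=(ys<384)&(xs<512);ys,xs=ys[ok],xs[ok];p=hsv[ys,xs]
    m=(p[:,0]>14)&(p[:,0]<35)&(p[:,1]>90)&(p[:,2]>110)
    return (np.array([xs[m].mean(),ys[m].mean()]),m.sum()) if m.sum()>8 else (None,m.sum())
def carousel(im,guesses):
    pts=[b for b,n in (blob(im,g) for g in guesses) if b is not None]
    P=np.array([atz(im,p,.044)[:2] for p in pts])
    def res(q):
        a=np.degrees(np.arctan2(P[:,1]-q[1],P[:,0]-q[0]))-q[2];k=np.round(a/60)
        t=np.radians(q[2]+60*k);return (P-q[:2]-.174*np.c_[np.cos(t),np.sin(t)]).ravel()
    f=min((least_squares(res,[.535,.03,a]) for a in (0,15,30,45)),key=lambda f:f.cost)
    return f.x,np.abs(f.fun).max(),len(pts)
def hull(im,x,y):
    t=np.radians(np.arange(0,360,6));Q=[]
    for r,z in((.025,.1),(.022,.05)):
        Q+=[proj(im,(x+r*np.cos(a),y+r*np.sin(a),z)) for a in t]
    return np.array(Q)
def goblet(im,mask):
    m=cv2.morphologyEx(mask.astype(np.uint8),cv2.MORPH_OPEN,np.ones((3,3),np.uint8))
    ys,xs=np.nonzero(m);b=np.array([xs.min(),xs.max(),ys.min(),ys.max()])
    def res(q):
        h=hull(im,*q);return np.r_[h.min(0)[0],h.max(0)[0],h.min(0)[1],h.max(0)[1]]-b
    g=atz(im,((b[0]+b[1])/2,(b[2]+b[3])/2),.075)
    f=least_squares(res,g[:2],diff_step=1e-4);return f.x,np.round(f.fun,1)
def pointer(im,mask):
    ys,xs=np.nonzero(mask);return np.array([atz(im,p,.006)[:2] for p in np.c_[xs,ys]])
def ang(p,c): return np.degrees(np.arctan2(p[1]-c[1],p[0]-c[0]))
E
python3 - <<'E'
from fit import *
im=cam("wrist")
g=np.array([(293,141),(459,146),(220,278),(526,288),(300,399),(440,404)])/1.5
q,e,n=carousel(im,g);print("carousel",np.round(q,4),e,n)
for l in ("goblet_brass_mid","goblet_steel_a_mid"):
    for r in env.regions_of(l,"wrist"):
        x,f=goblet(im,r["mask"]);print(l,round(r["p"],2),np.round(x,4),f,"r",np.hypot(*(x-q[:2])),"ang",ang(x,q))
P=pointer(im,env.regions_of("pointer_tip","wrist")[0]["mask"])
hsv=cv2.cvtColor(im["pixels"],cv2.COLOR_RGB2HSV);m=(hsv[...,0]>24)&(hsv[...,0]<35)&(hsv[...,1]>150);m[:60]=0;m[130:]=0;m[:,:255]=0;m[:,300:]=0
P2=pointer(im,m)
for p in(P,P2):
    d=np.hypot(*(p-q[:2]).T);print("pointer",len(p),"max r",d.max(),"tip ang",ang(p[d.argmax()],q),"mean ang",ang(p.mean(0),q))
print("tip pixel ang",ang(atz(im,(431/1.5,116/1.5),.006),q))
E
```

```text
carousel [ 0.5313  0.0378 28.1007] 0.002070781962022067 6
goblet_brass_mid 0.55 [0.4837 0.0746] [-0.8  0.8 -0.5  0.5] r 0.060124637546624116 ang 142.2181673671862
goblet_steel_a_mid 0.7 [0.5699 0.0811] [-0.8  0.9 -1.6  1.6] r 0.058055717906709256 ang 48.235255266993086
pointer 653 max r 0.1934505420967872 tip ang -19.509231023863784 mean ang -18.60623504703573
pointer 131 max r 0.19440090506028535 tip ang -18.874092997223084 mean ang -18.62489272285921
tip pixel ang -20.19292234031224
```

Carousel centre is (0.531, 0.038) and handle phase 28.1°. The brass goblet is at 142.2° (r = 60 mm) and the pointer at about -18.8°, so it needs a turn of about -161°. I'll go in behind the handle at 208° and push it clockwise round the left side.

>>> arm_command(
  increments=[
    [0,0,0,0.02,0.026,0.033,-1],
    [0,0,0,0.02,0.026,0.033,-1],
    [0,0,0,0.02,0.026,0.033,-1],
    [0,0,0,0.02,0.026,0.033,-1],
    [0,0,0,0.03,0,0,-1],
    [0,0,0,0.03,0,0,-1],
    [0,0,0,0.03,0,0,-1],
    [0,0,0,0.03,0,0,-1],
    [0,0,0,0,0,0,-1],
  ],
)

```text
clock: 4.92
eef_pos: [0.4557, -0.0727, 0.1916]
orientation: [[-0.01, -0.001, -1.0], [0.004, -1.0, 0.001], [-1.0, -0.004, 0.01]]
wrist_force: [-0.2, 0.8, -1.3]
opening: 0.0004
```

```bash
cat > arc.py <<'E'
import numpy as np,sys
# rows (tool y,z) along the arc from angle a to b in n steps, radius .15
a,b,n=map(float,sys.argv[1:4]);R=float(sys.argv[4]) if len(sys.argv)>4 else .15
t=np.radians(np.linspace(a,b,int(n)+1));P=np.c_[.5313+R*np.cos(t),.0378+R*np.sin(t)]
for d,p in zip(np.diff(P,axis=0),P[1:]): print([round(-d[1],4),round(-d[0],4)],np.round(p,3))
E
python3 arc.py 235 55 40
```

```text
[np.float64(-0.0071), np.float64(0.0094)] [ 0.436 -0.078]
[np.float64(-0.0078), np.float64(0.0088)] [ 0.427 -0.07 ]
[np.float64(-0.0085), np.float64(0.0081)] [ 0.419 -0.062]
[np.float64(-0.0091), np.float64(0.0075)] [ 0.412 -0.052]
[np.float64(-0.0097), np.float64(0.0067)] [ 0.405 -0.043]
[np.float64(-0.0102), np.float64(0.0059)] [ 0.399 -0.033]
[np.float64(-0.0106), np.float64(0.0051)] [ 0.394 -0.022]
[np.float64(-0.011), np.float64(0.0043)] [ 0.389 -0.011]
[np.float64(-0.0113), np.float64(0.0034)] [0.386 0.   ]
[np.float64(-0.0115), np.float64(0.0025)] [0.384 0.012]
[np.float64(-0.0117), np.float64(0.0016)] [0.382 0.023]
[np.float64(-0.0118), np.float64(0.0007)] [0.381 0.035]
[np.float64(-0.0118), np.float64(-0.0003)] [0.382 0.047]
[np.float64(-0.0117), np.float64(-0.0012)] [0.383 0.059]
[np.float64(-0.0116), np.float64(-0.0021)] [0.385 0.07 ]
[np.float64(-0.0114), np.float64(-0.003)] [0.388 0.082]
[np.float64(-0.0111), np.float64(-0.0039)] [0.392 0.093]
[np.float64(-0.0108), np.float64(-0.0047)] [0.396 0.104]
[np.float64(-0.0104), np.float64(-0.0056)] [0.402 0.114]
[np.float64(-0.
[... 471 characters left out ...]
64(-0.011)] [0.482 0.18 ]
[np.float64(-0.0034), np.float64(-0.0113)] [0.494 0.183]
[np.float64(-0.0025), np.float64(-0.0115)] [0.505 0.186]
[np.float64(-0.0016), np.float64(-0.0117)] [0.517 0.187]
[np.float64(-0.0007), np.float64(-0.0118)] [0.529 0.188]
[np.float64(0.0003), np.float64(-0.0118)] [0.54  0.188]
[np.float64(0.0012), np.float64(-0.0117)] [0.552 0.186]
[np.float64(0.0021), np.float64(-0.0116)] [0.564 0.184]
[np.float64(0.003), np.float64(-0.0114)] [0.575 0.181]
[np.float64(0.0039), np.float64(-0.0111)] [0.586 0.177]
[np.float64(0.0047), np.float64(-0.0108)] [0.597 0.173]
[np.float64(0.0056), np.float64(-0.0104)] [0.607 0.167]
[np.float64(0.0064), np.float64(-0.0099)] [0.617 0.161]
```

>>> arm_command(
  increments=[
    [0,0,0,0,0.012,0.01,-1],
    [0,0,0,0.025,0,0,-1],
    [0,0,0,0.025,0,0,-1],
    [0,0,0,0.025,0,0,-1],
    [0,0,0,0.025,0,0,-1],
    [0,0,0,0.02,0,0,-1],
    [0,0,0,0.014,0,0,-1],
    [0,0,0,0,0,0,-1],
    [0,0,0,0,0,0,-1],
  ],
)

```text
clock: 5.67
eef_pos: [0.4502, -0.0864, 0.0646]
orientation: [[0.001, -0.001, -1.0], [-0.0, -1.0, 0.001], [-1.0, 0.0, -0.001]]
wrist_force: [0.7, 0.8, -0.5]
opening: 0.0004
```

>>> arm_command(
  increments=[
    [0,0,0,0.005,0,0.005,-1],
    [0,0,0,0.003,-0.007,0.0094,-1],
    [0,0,0,0,-0.008,0.009,-1],
    [0,0,0,0,-0.0085,0.008,-1],
    [0,0,0,0,-0.009,0.0075,-1],
    [0,0,0,0,-0.0097,0.0067,-1],
    [0,0,0,0,-0.01,0.006,-1],
    [0,0,0,0,-0.0106,0.005,-1],
    [0,0,0,0,-0.011,0.0043,-1],
    [0,0,0,0,0,0,-1],
  ],
)

```text
clock: 6.5
eef_pos: [0.3874, -0.0103, 0.0552]
orientation: [[-0.001, 0.002, -1.0], [0.001, -1.0, -0.002], [-1.0, -0.001, 0.001]]
wrist_force: [-1.3, -0.0, -0.7]
opening: 0.0005
```

>>> arm_command(
  increments=[
    [0,0,0,0,-0.0113,0.002,-1],
    [0,0,0,0,-0.0115,0.0022,-1],
    [0,0,0,0,-0.0117,0.0016,-1],
    [0,0,0,0,-0.0118,0.0007,-1],
    [0,0,0,0,-0.0118,-0.0003,-1],
    [0,0,0,0,-0.0117,-0.0012,-1],
    [0,0,0,0,-0.0116,-0.0021,-1],
    [0,0,0,0,-0.0114,-0.003,-1],
    [0,0,0,0,-0.011,-0.004,-1],
    [0,0,0,0,0,0,-1],
  ],
)

```text
clock: 7.33
eef_pos: [0.3931, 0.0927, 0.0556]
orientation: [[-0.0, 0.002, -1.0], [0.0, -1.0, -0.002], [-1.0, -0.0, 0.0]]
wrist_force: [-1.1, -1.3, 0.0]
opening: 0.0003
```

```bash
python3 - <<'E'
from fit import *
im=cam("top")
C=(.5313,.0378)
best=None
# phase of the handles from brass balls seen from above
hsv=cv2.cvtColor(im["pixels"],cv2.COLOR_RGB2HSV).astype(int)
def sc(a):
    s=0
    for k in range(6):
        t=np.radians(a+60*k);u=proj(im,(C[0]+.15*np.cos(t),C[1]+.15*np.sin(t),.044));v=np.round(u).astype(int);s+=-hsv[v[1],v[0],1]
    return s
A=np.arange(0,60,1);S=[sc(a) for a in A];print("phase",A[np.argsort(S)[-5:]])
for l in ("goblet_brass_mid","goblet_steel_a_mid"):
    for r in env.regions_of(l,"top"):
        x,f=goblet(im,r["mask"]);print(l,round(r["p"],2),np.round(x,3),"r",np.hypot(*(x-C)),"ang",ang(x,C))
E
```

```text
phase [26 30 27 29 28]
goblet_steel_a_mid 0.42 [0.588 0.026] r 0.05762697882265906 ang -12.207886159322749
goblet_steel_a_mid 0.29 [0.603 0.4  ] r 0.36950576824766806 ang 78.75397256725428
```

Handle phase is 28° and the steel goblet has moved 48° → -12°, so the deck has turned 60° and the goblets ride along. I'll keep pushing.

>>> arm_command(
  increments=[
    [0,0,0,0,-0.0108,-0.0047,-1],
    [0,0,0,0,-0.0104,-0.0056,-1],
    [0,0,0,0,-0.0099,-0.0064,-1],
    [0,0,0,0,-0.0094,-0.0071,-1],
    [0,0,0,0,-0.0088,-0.0078,-1],
    [0,0,0,0,-0.0081,-0.0085,-1],
    [0,0,0,0,-0.0075,-0.0091,-1],
    [0,0,0,0,-0.0067,-0.0097,-1],
    [0,0,0,0,-0.0059,-0.0102,-1],
    [0,0,0,0,0,0,-1],
  ],
)

```text
clock: 8.32
eef_pos: [0.464, 0.17, 0.0559]
orientation: [[0.002, -0.0, -1.0], [0.001, -1.0, 0.0], [-1.0, -0.001, -0.002]]
wrist_force: [-0.3, 0.1, 0.4]
opening: 0.0004
```

>>> arm_command(
  increments=[
    [0,0,0,0,-0.0051,-0.0106,-1],
    [0,0,0,0,-0.0043,-0.011,-1],
    [0,0,0,0,-0.0034,-0.0113,-1],
    [0,0,0,0,-0.0025,-0.0115,-1],
    [0,0,0,0,-0.0016,-0.0117,-1],
    [0,0,0,0,-0.0007,-0.0118,-1],
    [0,0,0,0,0.0003,-0.0118,-1],
    [0,0,0,0,0,0,-1],
  ],
)

```text
clock: 8.98
eef_pos: [0.5432, 0.1861, 0.0556]
orientation: [[0.001, -0.001, -1.0], [0.0, -1.0, 0.001], [-1.0, -0.0, -0.001]]
wrist_force: [-0.3, -0.4, 0.8]
opening: 0.0009
```

```bash
python3 - <<'E'
from fit import *
im=cam("wrist");save("pics/w3.png",im["pixels"],1.5);print(env.observe()["eef_pos"],env.observe()["clock"])
C=(.5313,.0378)
for l in ("goblet_brass_mid","goblet_steel_a_mid"):
    for r in env.regions_of(l,"wrist"):
        x,f=goblet(im,r["mask"]);print(l,round(r["p"],2),np.round(x,3),f,"r",np.hypot(*(x-C)),"ang",ang(x,C))
E
```

```text
[0.54210469 0.18620782 0.05542047] 9.0333
goblet_brass_mid 0.95 [0.597 0.085] [-64.3  57.4 -16.4  28.8] r 0.0813821205123067 ang 35.76084821881076
```

View pics/w3.png

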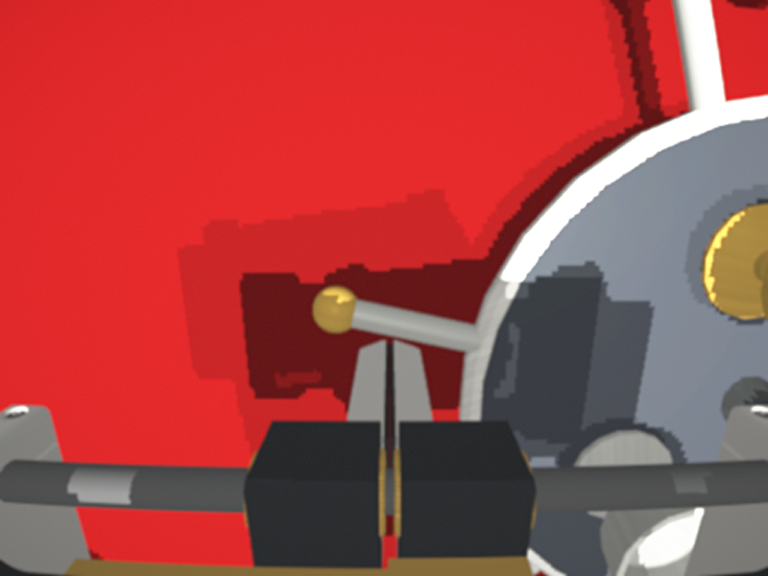

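The wrist view shows the fingertip at (390,345) behind a handle whose ball is at (334,309). The brass goblet is upright at right, (745,265). I'll push another 22°, then lift and measure precisely.

>>> arm_command(
  increments=[
    [0,0,0,0,0.001,-0.0117,-1],
    [0,0,0,0,0.002,-0.0116,-1],
    [0,0,0,0,0.003,-0.0114,-1],
    [0,0,0,0,0.004,-0.0111,-1],
    [0,0,0,0,0.0047,-0.0108,-1],
    [0,0,0,0,0,0,-1],
    [0,0,0,0,0,0.015,-1],
    [0,0,0,0,0,0,-1],
  ],
)

```text
clock: 9.8
eef_pos: [0.5812, 0.1717, 0.0549]
orientation: [[-0.002, -0.0, -1.0], [0.0, -1.0, 0.0], [-1.0, -0.0, 0.002]]
wrist_force: [-0.6, -0.5, 0.1]
opening: 0.0005
```

>>> arm_command(
  increments=[
    [0,0,0,-0.03,0,0,-1],
    [0,0,0,-0.035,0,0,-1],
    [0,0,0,-0.035,0,0,-1],
    [0,0,0,-0.035,0,0,-1],
    [0,0,0,-0.035,0.02,0,-1],
    [0,0,0,-0.035,0.02,0,-1],
    [0,0,0,-0.035,0.02,0,-1],
    [0,0,0,-0.035,0.02,0,-1],
    [0,0,0,0,0,0,-1],
    [0,0,0,0,0,0,-1],
  ],
)

```text
clock: 10.63
eef_pos: [0.5842, 0.0909, 0.3335]
orientation: [[0.006, -0.002, -1.0], [0.0, -1.0, 0.002], [-1.0, -0.0, -0.006]]
wrist_force: [0.5, 1.1, 0.7]
opening: 0.0006
```

```bash
cat > look2.py <<'E'
from fit import *
import sys
im=cam("wrist");save(sys.argv[1],im["pixels"],1.5);s=env.observe();print(np.round(s["eef_pos"],4),s["clock"])
C=np.array([.5313,.0378])
def balls(ph): return [proj(im,(C[0]+.174*np.cos(np.radians(ph+60*k)),C[1]+.174*np.sin(np.radians(ph+60*k)),.044)) for k in range(6)]
best=max(range(0,60,2),key=lambda a:sum(min(blob(im,b,5)[1],60) if 6<b[0]<505 and 6<b[1]<377 and b[1]<270 else 0 for b in balls(a)))
q,e,n=carousel(im,[b for b in balls(best) if 6<b[0]<505 and 6<b[1]<270]);print("carousel",best,np.round(q,4),round(e,4),n)
G=[]
for l in ("goblet_brass_mid","goblet_steel_a_mid"):
    for r in env.regions_of(l,"wrist"):
        x,f=goblet(im,r["mask"]);print(l,round(r["p"],2),np.round(x,4),f,"r",round(np.hypot(*(x-C)),4),"ang vs C",ang(x,C).round(2),"vs q",ang(x,q).round(2))
P=pointer(im,env.regions_of("pointer_tip","wrist")[0]["mask"])
d=np.hypot(*(P-C).T);tip=P[d>d.max()-.004].mean(0)
print("pointer",len(P),"max r",d.max().round(4),"tip",tip,"ang vs C",ang(tip,C).round(2),"mean",ang(P.mean(0),C).round(2),"vs q",ang(tip,q).round(2),ang(P.mean(0),q).round(2))
E
python3 look2.py pics/w4.png
```

```text
[0.5832 0.0915 0.3308] 10.6833
carousel 54 [ 0.5311  0.0368 -6.4862] 0.0024 5
goblet_brass_mid 0.69 [0.5906 0.0237] [-0.7  0.7 -0.9  0.8] r 0.0609 ang vs C -13.34 vs q -12.42
goblet_brass_mid 0.42 [0.3994 0.3803] [ 6.3 -6.6  0.7 -1.1] r 0.367 ang vs C 111.06 vs q 110.97
goblet_steel_a_mid 0.83 [ 0.5156 -0.0186] [-0.6  0.6 -1.4  1.4] r 0.0585 ang vs C -105.55 vs q -105.61
goblet_steel_a_mid 0.42 [0.5245 0.0967] [-0.7  0.7 -4.   3.8] r 0.0593 ang vs C 96.59 vs q 96.3Traceback (most recent call last):
  File "look2.py", line 12, in <module>
    P=pointer(im,env.regions_of("pointer_tip","wrist")[0]["mask"])
                 ~~~~~~~~~~~~~~~~~~~~~~~~~~~~~~~~~~~~~^^^
IndexError: list index out of range
```

View pics/w4.png

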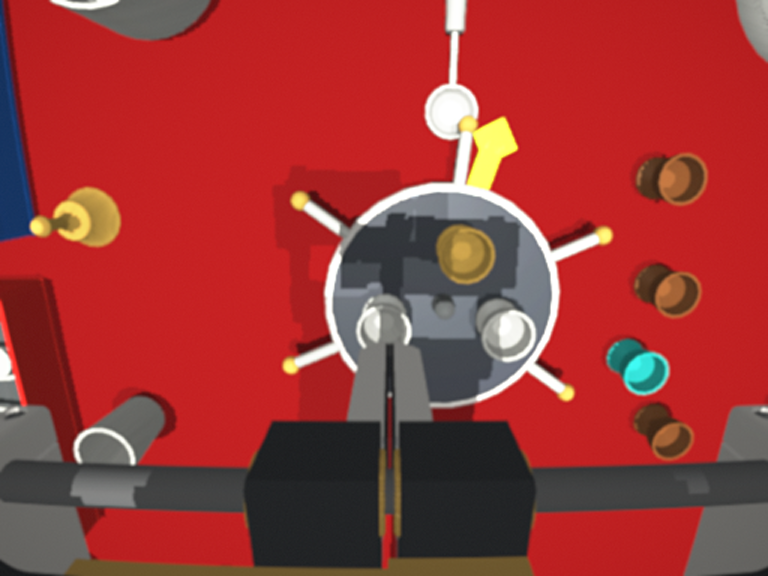

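The wrist view shows all three goblets upright on the deck: brass at (465,255), steel at (384,325) and (506,330). The pointer tip is at about (507,117). The brass goblet is about 6° short, so I'll refine the pointer's angle before the last nudge.

```bash
cat > ptr.py <<'E'
from fit import *
def ptr_angle(im,C):
    hsv=cv2.cvtColor(im["pixels"],cv2.COLOR_RGB2HSV)
    m=((hsv[...,0]>=26)&(hsv[...,0]<=34)&(hsv[...,1]>130)&(hsv[...,2]>120)).astype(np.uint8)
    n,lab,st,ce=cv2.connectedComponentsWithStats(m)
    u=proj(im,(C[0]+.16*np.cos(-.33),C[1]+.16*np.sin(-.33),.006))
    k=1+np.argmin(np.hypot(*(ce[1:]-u).T)-0*st[1:,4]+1e3*(st[1:,4]<80))
    P=pointer(im,lab==k);d=P-C;r=np.hypot(*d.T)
    out=[]
    for lo,hi in((.12,.147),(.147,.18),(.18,.2),(.188,.2)):
        s=(r>lo)&(r<hi);out.append((s.sum(),round(float(ang(d[s].mean(0),(0,0))),2)) if s.sum() else None)
    return st[k],r.max().round(4),out
if __name__=="__main__":
    im=cam("wrist")
    for C in ((.5313,.0378),(.5311,.0368)): print(ptr_angle(im,np.array(C)))
E
python3 ptr.py; python3 arc.py 68 54 4
```

```text
(array([313,  75,  34,  48, 736], dtype=int32), np.float64(0.1938), [(np.int64(255), -18.45), (np.int64(358), -18.6), (np.int64(123), -18.69), (np.int64(30), -18.68)])
(array([313,  75,  34,  48, 736], dtype=int32), np.float64(0.1937), [(np.int64(256), -18.04), (np.int64(358), -18.25), (np.int64(122), -18.36), (np.int64(29), -18.36)])
[np.float64(0.0037), np.float64(-0.0084)] [0.596 0.173]
[np.float64(0.0042), np.float64(-0.0081)] [0.604 0.169]
[np.float64(0.0047), np.float64(-0.0079)] [0.612 0.164]
[np.float64(0.0052), np.float64(-0.0076)] [0.619 0.159]
```

>>> arm_command(
  increments=[
    [0,0,0,0.02,-0.027,0.002,-1],
    [0,0,0,0.02,-0.027,0.002,-1],
    [0,0,0,0.02,-0.027,0.002,-1],
    [0,0,0,0.035,0,0,-1],
    [0,0,0,0.035,0,0,-1],
    [0,0,0,0.035,0,0,-1],
    [0,0,0,0.03,0,0,-1],
    [0,0,0,0.03,0,0,-1],
    [0,0,0,0,0,0,-1],
    [0,0,0,0,0,0,-1],
  ],
)

```text
clock: 11.72
eef_pos: [0.5753, 0.1727, 0.1032]
orientation: [[-0.005, 0.0, -1.0], [-0.001, -1.0, -0.0], [-1.0, 0.001, 0.005]]
wrist_force: [0.4, -0.2, 0.0]
opening: 0.0006
```

>>> arm_command(
  increments=[
    [0,0,0,0.02,0,0,-1],
    [0,0,0,0.018,0,0,-1],
    [0,0,0,0.009,0,0,-1],
    [0,0,0,0,0,0,-1],
    [0,0,0,0,0,0,-1],
    [0,0,0,0,0,0,-1],
  ],
)

```text
clock: 12.22
eef_pos: [0.5786, 0.1728, 0.0605]
orientation: [[0.003, -0.0, -1.0], [0.0, -1.0, 0.0], [-1.0, -0.0, -0.003]]
wrist_force: [-0.2, -0.1, -0.3]
opening: 0.0
```

>>> arm_command(
  increments=[
    [0,0,0,0.004,0,-0.006,-1],
    [0,0,0,0,0,-0.006,-1],
    [0,0,0,0,0.001,-0.005,-1],
    [0,0,0,0,0.002,-0.003,-1],
    [0,0,0,0,0.002,-0.003,-1],
    [0,0,0,0,0.002,-0.003,-1],
    [0,0,0,0,0.001,-0.0015,-1],
    [0,0,0,0,0,0,-1],
    [0,0,0,0,0,0,-1],
  ],
)

```text
clock: 12.97
eef_pos: [0.6048, 0.1644, 0.0545]
orientation: [[-0.0, -0.001, -1.0], [-0.0, -1.0, 0.001], [-1.0, 0.0, 0.0]]
wrist_force: [1.5, 0.0, -0.8]
opening: 0.0002
```

```bash
python3 - <<'E'
from fit import *
im=cam("wrist");C=np.array([.5312,.0373])
best=max(np.arange(40,58,.5),key=lambda a:blob(im,proj(im,(C[0]+.174*np.cos(np.radians(a)),C[1]+.174*np.sin(np.radians(a)),.044)),12)[1])
b,n=blob(im,proj(im,(C[0]+.174*np.cos(np.radians(best)),C[1]+.174*np.sin(np.radians(best)),.044)),16)
P=atz(im,b,.044);print(best,n,b,P,np.hypot(*(P[:2]-C)),"handle ang",ang(P,C), env.observe()["eef_pos"])
E
```

```text
52.0 762 [240.6351706  195.28346457] [0.63886071 0.17529143 0.044     ] 0.1750213243642147 handle ang 52.03869788170478 [0.60470397 0.16440625 0.05445371]
```

>>> arm_command(
  increments=[
    [0,0,0,0,0.002,-0.003,-1],
    [0,0,0,0,0.002,-0.003,-1],
    [0,0,0,0,0.0015,-0.002,-1],
    [0,0,0,0,0,0,-1],
    [0,0,0,0,0,0,-1],
  ],
)

```text
clock: 13.43
eef_pos: [0.6131, 0.1588, 0.0546]
orientation: [[0.001, -0.001, -1.0], [-0.0, -1.0, 0.001], [-1.0, 0.0, -0.001]]
wrist_force: [0.1, 0.2, -0.0]
opening: 0.0005
```

```bash
cat > ball.py <<'E'
from fit import *
im=cam("wrist");C=np.array([.5312,.0373])
b,n=blob(im,proj(im,(C[0]+.174*np.cos(np.radians(48)),C[1]+.174*np.sin(np.radians(48)),.044)),24)
P=atz(im,b,.044);print(n,b,P,np.hypot(*(P[:2]-C)),"handle ang",ang(P,C), env.observe()["eef_pos"])
E
python3 ball.py
```

```text
771 [244.5693904  193.60570687] [0.64815487 0.1674837  0.044     ] 0.17500353743641806 handle ang 48.064004350023595 [0.61306705 0.15890019 0.05463507]
```

>>> arm_command(
  increments=[
    [0,0,0,0,-0.005,0.015,-1],
    [0,0,0,-0.01,0,0,-1],
    [0,0,0,-0.035,0,0,-1],
    [0,0,0,-0.035,0,0,-1],
    [0,0,0,-0.035,0,0,-1],
    [0,0,0,-0.035,0.025,0,-1],
    [0,0,0,-0.035,0.03,0,-1],
    [0,0,0,-0.035,0.03,0,-1],
    [0,0,0,-0.035,0.03,0,-1],
    [0,0,0,-0.03,0.02,0,-1],
  ],
)

```text
clock: 14.32
eef_pos: [0.5977, 0.0365, 0.3315]
orientation: [[0.002, -0.001, -1.0], [-0.001, -1.0, 0.001], [-1.0, 0.001, -0.002]]
wrist_force: [0.3, 0.2, -0.1]
opening: 0.0004
```

>>> arm_command(
  increments=[
    [0,0,0,0,0,0,-1],
    [0,0,0,0,0,0,-1],
    [0,0,0,0,0,0,-1],
    [0,0,0,0,0,0,-1],
    [0,0,0,0,0,0,-1],
    [0,0,0,0,0,0,-1],
  ],
)

```text
clock: 14.82
eef_pos: [0.5972, 0.0392, 0.3267]
orientation: [[-0.003, 0.001, -1.0], [0.0, -1.0, -0.001], [-1.0, -0.0, 0.003]]
wrist_force: [-0.1, 0.5, -0.3]
opening: 0.0006
```

```bash
sed -i '/^P=pointer/,$d' look2.py; cat >> look2.py <<'E'
from ptr import ptr_angle
for c in (C,q[:2]): print(ptr_angle(im,c))
E
python3 look2.py pics/w5.png
```

```text
[0.5973 0.0391 0.3271] 14.8667
carousel 48 [5.31200e-01 3.73000e-02 4.79285e+01] 0.0031 4
goblet_brass_mid 0.66 [0.588 0.018] [-1.2  1.2 -1.1  1.1] r 0.0601 ang vs C -19.26 vs q -18.77
goblet_brass_mid 0.66 [0.5266 0.0977] [-0.6  0.6 -1.4  1.4] r 0.0601 ang vs C 94.47 vs q 94.3
goblet_steel_a_mid 0.88 [ 0.5104 -0.0173] [-0.9  0.8 -1.1  1.1] r 0.059 ang vs C -110.76 vs q -110.81
goblet_steel_a_mid 0.57 [0.583 0.033] [ 93.3 -93.4  76.3 -76.3] r 0.0519 ang vs C -5.31 vs q -4.75
(array([283,  85,  29,  50, 527], dtype=int32), np.float64(0.1944), [(np.int64(204), -19.86), (np.int64(204), -21.2), (np.int64(116), -18.79), (np.int64(31), -18.67)])
(array([283,  85,  29,  50, 527], dtype=int32), np.float64(0.1943), [(np.int64(204), -19.64), (np.int64(204), -21.03), (np.int64(116), -18.63), (np.int64(31), -18.51)])
```

View pics/w5.png

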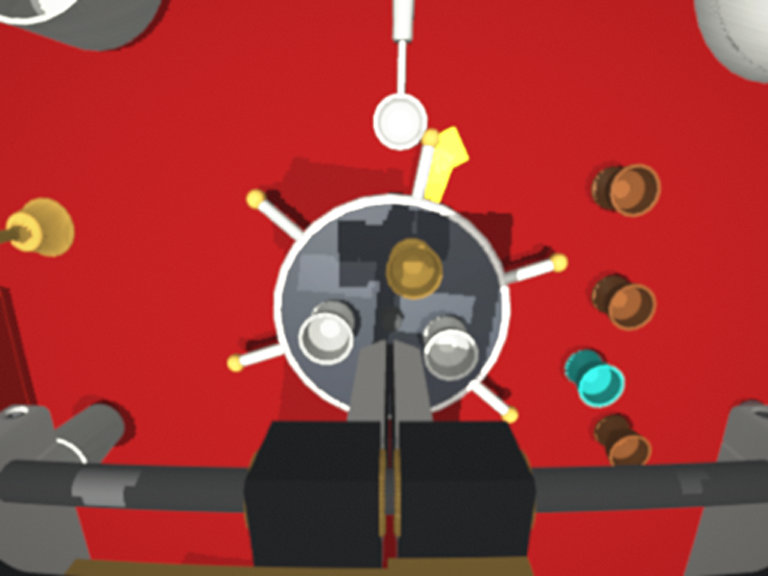

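The final wrist view shows the three goblets upright on the deck: brass at (414,268), steel at (327,335) and (450,350). The brass one stands in line with the pointer tip at about (455,127). Measured angles are -18.8° for brass and -18.5° for the tip. The arm is clear at 0.33 m.

```bash
python3 -c "
from rig import env
print(env.hand_in(), env.observe()['clock'])"
```

```text
the job is handed in; nothing more can be done
the job is handed in; nothing more can be done
```

The brass goblet now stands at the front, in line with the yellow pointer, and the job is handed in. I pushed one rim handle about 160° clockwise with the closed fingertips, then gave it a short final nudge of about 5–6°.

- **Alignment:** in the last wrist picture the brass goblet measured at -18.8° (-19.3° using my first fit of the carousel's centre) and the pointer tip at -18.5° to -18.7°. Working it out from the handle positions instead gives -18.3°, so it is in line to about half a degree.
- **Disagreement:** the pointer's shaft read -19.6° to -21.2° in that picture. A handle partly hid the shaft, so I used the tip, which agreed with the earlier unobstructed views.
- **Goblets and other wares:** all three goblets stood upright about 60 mm from the axis. I never touched the other wares, but I did not re-measure their positions at the end.
- **Arm:** the last readings were at about 14.9 s, well within the 42 s limit. Wrist forces read no more than about 2 N, and the gripper ended about 0.3 m above the table, clear of everything.

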